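Shorten the bench magnifier's telescoping arm by one hole and bring the lens over the ring

ROBOT

A 6-joint arm with a two-finger parallel gripper is mounted at the origin on the work surface. World frame = base frame: x ahead of the robot, y to its left, z up, the work surface at z = 0. Lengths are in m, angles in degrees, forces in N, time in s.
With the tool pointing down it reaches from about 0.375 to 0.825 m from the base axis. Payload 5.5 kg.
Tool frame: the origin (TCP) lies at the very end of the fingers, on their centre line; the grasp point (between the pads) lies 19 mm behind it (r.grip_depth is the z of the grasp point in the tool frame, in m); z points along the fingers, y is the line along which they close (so a half turn about z gives the same grasp; the last joint's range is limited). The gripper opens to 85 mm and grips with 20 to 120 N. Pads are 22 mm wide; open, the fingers measure 114 mm over their backs; the gripper's body (76 mm by 85 mm) begins 54 mm behind the grasp point. The pads swing forward as they close: fully open they stand 13 mm farther back than shut.
Start: joints at [63.369, 17.962, -2.699, 69.339, 0, 90], TCP at [0.269, 0.536, 0.231] pointing down, gripper open.
Joint ranges: [-152.73, 152.73], [-39.44, 99.34], [-58.76, 71.6], [-118.89, 123.64], [-81.53, 83.1], [-180, 180]. Speed limits (degrees/s): [136.94, 136.94, 172.46, 180, 180, 180].

INTERFACE

Orientations are given as a 3x3 rotation matrix whose columns are the frame's x, y, z axes.
In Python, from cell import r, viewer gives the robot as it stands. The module is installed in compiled form; this text tells all that it offers.
- The arm moves only by the shell command python3 -m pendant 'ROWS' [FORCE]. ROWS is a JSON list that holds a single list of rows (three levels of brackets), with 1 to 5 rows, each of 7 numbers: a rotation vector rx, ry, rz in degrees, then dx, dy, dz in shares of the most that a row can go, 1 being 62.5 mm, then the opening from 0.0 (shut) to 1.0 (fully open); each row shifts and turns the commanded pose from where the row before left it, along the tool's axes as they then stand; what a row does not reach is not made up. A row lasts 1/8 s, in which the tool goes at most 0.0625 m and 10.7 degrees, less where a joint would pass 70% of its speed; a pose out of reach is approached as far as the arm can. The fingers move at their own pace and stop on an object; FORCE is the grip in N (left out, the last holds). Time passes only in rows, so rows that do not move let the fingers close. It prints the time, the measured TCP pose, the force, the opening and the grip force at its end. Input that does not fit is refused with a message, and nothing moves.
- r.read_state(): the state, without advancing time (a new reading comes with each control period).
- viewer.camera(name): name is "side" or "top" or "wrist"; returns a dict with "image" (384x512x3 uint8, red, green, blue), "camera_matrix" (3x3 intrinsics, pixels), "k1" (the pictures are not rectified: a ray, as slopes to the right and down, at radius r is drawn at 1 + k1 r^2 times it, then the intrinsics apply), "cam_to_world" (4x4, takes a point from camera to world coordinates); the wrist camera has in their place "mount" (4x4, takes a point from camera to tool coordinates, whose origin is the TCP and whose axes are the flange's). Camera axes: x right, y down, z forward; pixel columns grow to the right and rows downward; lengths in m; the calibration is good to about 2 mm. A picture is of the moment at which its call begins: read the wrist's pose just before it. There is no depth.
- r.job_done(): hands the job in; it is judged then, once.
Trained networks look in a picture, given as the dict that the camera call returned (one of the last four; its "shot" number tells which), for a name from the list of things; names that differ only in an ending like _2 or _b are one class to them, and where a whole thing is asked for, a point or a joint stands for the part that bears it (a point fixed in the world has none). Each returns a list of dicts, best first, with "confidence" (0 to 1); they miss things now and then, are a little off and sometimes report something else, mostly with a low value. They report only what shows in the picture. A call takes as long as a camera call. They do not tell look-alikes from the thing itself.
- viewer.find_in(picture, query): "xy" ([column, row] in pixels, amid what is visible of it).
- viewer.regions_of(picture, query): "mask" (384x512 bool, what is visible of it) and "xy" ([column, row] in pixels, amid what is visible of it).
- viewer.mark_of(picture, query): "xy" ([column, row] in pixels: a listed point, or the origin of a listed thing).
The state is a dict: "t": time; "joint_positions": joint angles; "qd": joint speeds; "joint_torque": joint torques, N m; "ee_pos": TCP position; "orientation": TCP orientation; "ft_force": force on the tool from outside, world axes, zero at the start; "moment": the same for the moment, N m; "finger_gap": opening from 0.0 (shut) to 1.0 (fully open); "finger_force": force on a finger pad.
Only numpy, scipy, OpenCV 4.12 (cv2) and the standard library are available. Lean on these libraries where they do the work, as an engineer would, in place of code of your own. Each camera call takes 0.05 s, during which the arm holds its last target. There are 200 camera calls.

TASK

The bench magnifier's lens stands a little too far out and is swung aside: press in the sprung button on its telescoping arm, push the tube in towards the post until the button snaps up in the very next hole, then swing the arm round until the lens is centred above the ring in the vise and let go. Work with light fingertip pushes only: the tube is thin and dents if it is pinched or forced, so keep every touch on the magnifier below 20 N, and leave the small things lying around it where they are.

Things in the scene. Friction and masses are not known exactly. Their poses are not given: they have to be found in the camera images.
- stand: bench magnifier: grey flange 112 mm across screwed to the bench; in it turns a 25 mm steel post, 260 mm high. A level arm reaches out from a black collar on the post (46 mm across, small knob on its side): square steel inner tube 22.5 mm wide, over it a square aluminium outer tube (the sleeve, wall 2 mm), then a level round lens 116 mm across its rim. Origin on the post's axis, bench height, z up
- post_top (a point): on the post's axis, 260 mm above the bench; x points outwards over the arm, y to its left, z up; turns with the post and arm. The collar is clamped tight at a different height each time, not measured: the middle of the arm's tubes is 165 to 205 mm above the bench, level. Its height must be felt for (or seen)
- boom (a joint): angle of post and arm about the post's axis (rad), growing anticlockwise seen from above; 0 when the arm points along the stand's x axis. Held by friction: it turns when pushed sideways with about 0.6 N m (3 N at 0.2 m from the post) and stays where it is left
- sleeve (a joint): how far the sleeve is pushed in towards the post (m): 0 at the start, button in the first hole; next holes at 0.030, 0.060, 0.090. Up to 0.75 mm of play either way when locked; slides with 2 to 4 N when free. It is 28 mm square, flat on top, free from 161 to 300 mm out from the post's axis at 0, less this value when pushed in. Lens centre: 373 mm out at 0, 343 mm at 0.030
- snap_button (a joint): how far the button is pressed in (m): 0 out, 0.006 flush with the sleeve's top, 0.008 under its wall. A domed steel pin 12 mm across (dome radius 6 mm) in a 13.5 mm hole, 6 mm proud when out, always 170 mm from the post's axis on the arm's centre line. Spring: 2 N out, 4.5 N flush. Once under the wall it stays under until the next hole comes, then springs up and locks
- over_button (a point): straight above the button, 225 mm above the bench: the button's top is 0 to 40 mm below it. Turns with the arm. 9 mm nearer the post, across the sleeve's top, is the outward face of its black thumb shoulder (14 mm high, 32 wide, 7 thick). The fingertip that holds the button flush pushes this face towards the post (8 to 15 N): the hole's edge then drives the dome under
- ring_top (a point): stone of the brass ring that stands upright in the jaws of a small fixed ball vise (dark steel ball 68 mm across on a black rubber foot 72 mm across); the stone's top is 90 mm above the bench
- eye_loupe: loose black plastic eye loupe, a small cup 38 mm across and 34 mm high; origin at the centre of its underside. Not to be disturbed
- gift_box: loose cream cardboard box with a lid, 69 x 69 x 42 mm; origin at the centre of its underside. Not to be disturbed
- graver: loose graver lying on the bench, wooden mushroom handle 34 mm across and a thin steel blade, 120 mm long; origin under the handle's neck, x axis towards the blade's tip. Not to be disturbed
There are look-alikes about, which are no part of the job. What is meant by the part that bears ring_top is not orange, and is the larger of those in its own colour.

How it is judged:
By the outcome, as a careful person would: the job done as asked, in the order asked, and still so for the second after the job is handed in, with the robot touching nothing.
It also fails if it takes over 54 s, if anything falls off the work surface, if the arm or the gripper's body presses on something with over 40 N, if the wrist force passes 120 N, or if a joint passes its speed limit or range.

## Working session

There is one attempt and no reset: what is moved stays moved. The work goes in short steps, Python scripts to look and compute and a shell command to move; the robot and the scene stay as the last step left them, time stands still between calls to the robot, and variables do not carry over. Pictures are saved under pics/ and viewed, at most 10 in all, crops included, and the job is handed in when it is done.

```bash
mkdir -p pics; cat > h.py <<'E'
import numpy as np, cv2
from cell import r, viewer
def snap(name):
    s=r.read_state(); p=viewer.camera(name)
    if name=="wrist":
        T=np.eye(4);T[:3,:3]=s["orientation"];T[:3,3]=s["ee_pos"];p["T"]=T@np.array(p["mount"])
    else: p["T"]=np.array(p["cam_to_world"])
    return p
def ray(p,xy):
    K=np.array(p["camera_matrix"]);k=p["k1"]
    d=np.array([(xy[0]-K[0,2])/K[0,0],(xy[1]-K[1,2])/K[1,1]]);u=d.copy()
    for _ in range(30): u=d/(1+k*(u@u))
    v=p["T"][:3,:3]@np.array([u[0],u[1],1]);return p["T"][:3,3],v/np.linalg.norm(v)
def atz(p,xy,z):
    o,v=ray(p,xy);return o+v*(z-o[2])/v[2]
def tri(l):
    A=0;b=0
    for p,xy in l:
        o,v=ray(p,xy);M=np.eye(3)-np.outer(v,v);A=A+M;b=b+M@o
    x=np.linalg.solve(A,b)
    return x,[float(np.linalg.norm((np.eye(3)-np.outer(v,v))@(x-o))) for o,v in [ray(p,xy) for p,xy in l]]
def proj(p,X):
    c=np.linalg.inv(p["T"])@np.append(X,1);u=c[:2]/c[2];u=u*(1+p["k1"]*(u@u));K=np.array(p["camera_matrix"])
    return K[0,0]*u[0]+K[0,2],K[1,1]*u[1]+K[1,2]
E
cat > a.py <<'E'
from h import *
np.set_printoptions(precision=4,suppress=True)
s=r.read_state();print(s["t"],s["ee_pos"],s["orientation"])
for n in ["top","side","wrist"]:
    p=snap(n);cv2.imwrite(f"pics/{n}0.png",cv2.resize(p["image"][:,:,::-1],(800,600)))
    print(n,p["T"][:3,3],p["T"][:3,2])
    for q in ["stand","post_top","sleeve","snap_button","over_button","ring_top","eye_loupe","gift_box","graver"]:
        print(q,[(np.round(m["xy"]).tolist(),round(m["confidence"],2)) for m in viewer.mark_of(p,q)[:5]] if q not in("sleeve","snap_button") else [(np.round(m["xy"]).tolist(),round(m["confidence"],2)) for m in viewer.find_in(p,q)[:5]])
E
python3 a.py
```

```text
0.0 [0.2687 0.5358 0.2304] [[-0.8939  0.4482 -0.0008]
 [ 0.4482  0.8939 -0.0016]
 [-0.     -0.0017 -1.    ]]
top [ 0.4217 -0.0196  1.0226] [ 0.1582  0.0161 -0.9873]
stand [([182.0, 209.0], 0.86)]
post_top [([253.0, 180.0], 0.67), ([154.0, 198.0], 0.62)]
sleeve [([309.0, 168.0], 0.62), ([282.0, 174.0], 0.57)]
snap_button []
over_button [([232.0, 177.0], 0.6), ([350.0, 233.0], 0.4)]
ring_top [([306.0, 171.0], 0.74), ([308.0, 218.0], 0.73), ([295.0, 263.0], 0.64)]
eye_loupe [([224.0, 251.0], 0.46)]
gift_box [([254.0, 179.0], 0.8)]
graver [([352.0, 233.0], 0.65), ([179.0, 214.0], 0.57)]
side [ 0.458  -0.5246  0.7197] [ 0.1594  0.6904 -0.7056]
stand [([226.0, 189.0], 0.63)]
post_top [([218.0, 110.0], 0.93), ([233.0, 367.0], 0.38)]
sleeve [([297.0, 237.0], 0.8)]
snap_button [([284.0, 221.0], 0.38)]
over_button [([256.0, 163.0], 0.6)]
ring_top [([293.0, 271.0], 0.94), ([238.0, 276.0], 0.81), ([177.0, 288.0], 0.55), ([277.0, 240.0], 0.25)]
eye_loupe [([195.0, 228.0], 0.8), ([231.0, 367.0], 0.28)]
gift_box [([274.0, 240.0], 0.82)]
graver [([233.0, 365.0], 0.81)]
wrist [0.1955 0.5715 0.373 ] [ 0.2784 -0.1399 -0.9502]
stand []
post_top []
sleeve []
snap_button []
over_button []
ring_top []
eye_loupe []
gift_box []
graver []
```

View pics/top0.png

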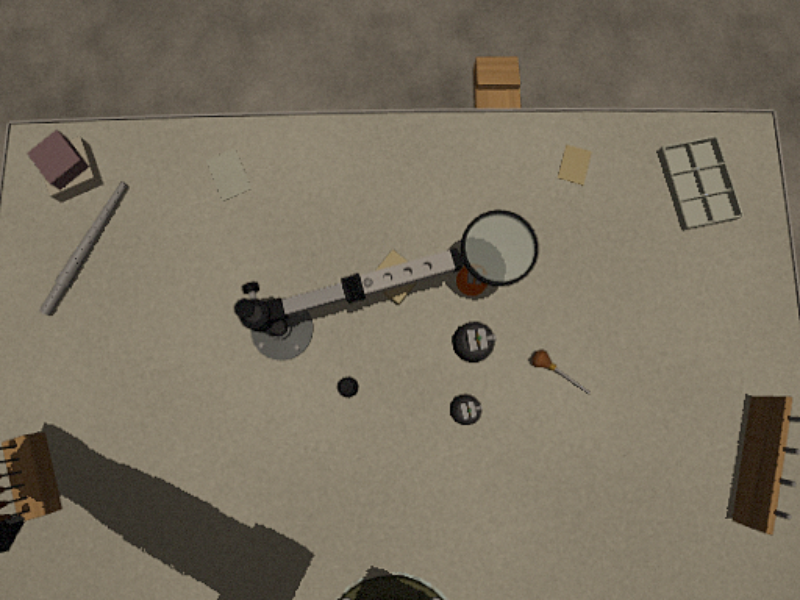

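View pics/side0.png

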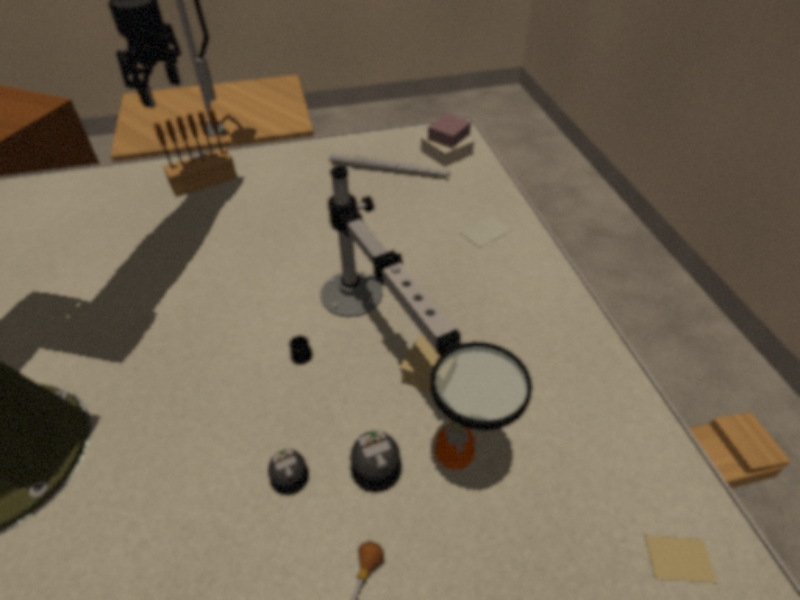

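The top view (800x600) shows three vises: orange under the lens (473,283), large black (473,341) and small black (466,409). ring_top belongs to the large black one, which is not orange and is the larger of the two black ones. The button is near (368,282) and the shoulder at (352,288). In the side view they are at about (397,272) and (387,262).

```bash
cat > b.py <<'E'
from h import *
np.set_printoptions(precision=4,suppress=True)
t=snap("top");s=snap("side")
for n,a,b in [("post_top",(154,198),(218,110)),("ringBig",(308,218),(238,276)),("ringSmall",(295,263),(177,288)),("ringOr",(306,171),(293,271)),("overb",(232,177),(256,163)),("buttonraw",(235.5,180.5),(254,174)),("hole1",(248.5,177),(263,182)),("hole3",(274,170),(276,200))]:
    x,e=tri([(t,a),(s,b)]);print(n,x,np.round(e,4))
print("flange",atz(t,(180.5,214),.006),atz(s,(225,189),.006))
for q in ["eye_loupe","gift_box","graver"]:
    for p in(t,s):
        for m in viewer.mark_of(p,q)[:2]: print(q,atz(p,m["xy"],0),round(m["confidence"],2))
def c(p,x0,x1,y0,y1): return cv2.resize(p["image"][y0:y1,x0:x1,::-1],(400,300),interpolation=cv2.INTER_CUBIC)
cv2.imwrite("pics/crop1.png",np.vstack([np.hstack([c(t,270,350,215,275),c(s,160,260,265,340)]),np.hstack([c(t,210,298,150,216),c(s,228,300,150,204)])]))
for n,p in(("t",t),("s",s)):
    for m in viewer.regions_of(p,"sleeve")[:2]:
        y,x=np.nonzero(m["mask"]);print(n,m["confidence"],m["xy"],x.min(),x.max(),y.min(),y.max(),len(x))
E
python3 b.py
```

```text
post_top [0.5372 0.1962 0.2509] [0.0027 0.0027]
ringBig [ 0.5051 -0.1505  0.0976] [0.0025 0.0025]
ringSmall [ 0.3879 -0.1201  0.0534] [0.0026 0.0026]
ringOr [ 0.6242 -0.1522  0.0745] [0.0035 0.0035]
overb [0.5876 0.0322 0.2161] [0.0024 0.0024]
buttonraw [0.5828 0.0258 0.1919] [0.0009 0.0009]
hole1 [ 0.5926 -0.0042  0.1932] [0.0031 0.0031]
hole3 [ 0.6057 -0.0625  0.1964] [0.0012 0.0012]
flange [0.5247 0.1888 0.006 ] [0.5359 0.1808 0.006 ]
eye_loupe [0.433  0.0775 0.    ] 0.52
eye_loupe [0.4303 0.0644 0.    ] 0.75
gift_box [ 0.6156 -0.0178  0.    ] 0.67
gift_box [ 0.6235 -0.0059  0.    ] 0.65
graver [ 0.4724 -0.2774  0.    ] 0.5
graver [ 0.4656 -0.2758  0.    ] 0.92
t 0.91 [306.7, 171.2] 218 344 134 193 3184
s 0.84 [293.9, 236.2] 238 339 159 275 4402
```

View pics/crop1.png

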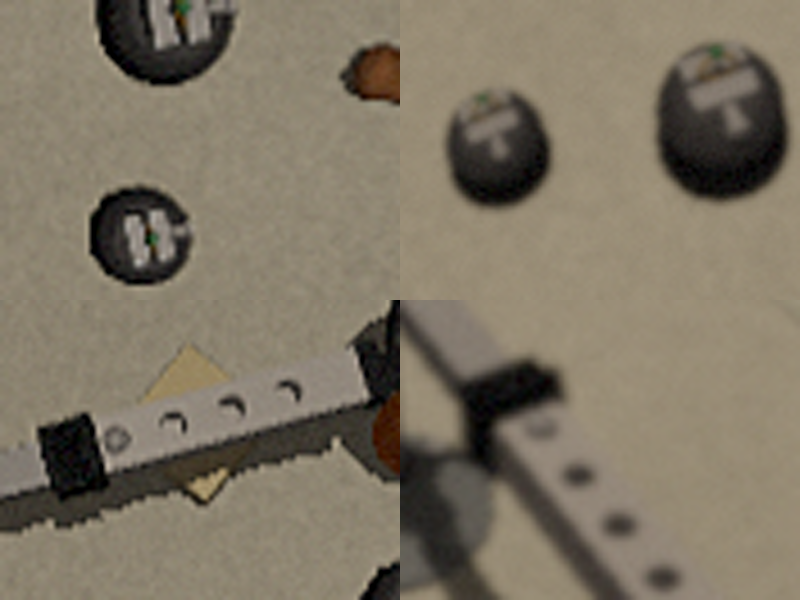

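The crop confirms it: the large black vise's stone is at about (306,217) in the top view and (239,277) in the side view. The button is at (236,180) top and (254,173) side. Next I fit the whole stand to these pixels.

The manual's scale: shifts go in shares of 62.5 mm. Converting my numbers, -0.06 m is -0.96.

```bash
cat > c.py <<'E'
from h import *
from scipy.optimize import least_squares
np.set_printoptions(precision=4,suppress=True)
t=snap("top");s=snap("side")
def P(v,rad,z):
    return [v[0]+rad*np.cos(v[2]),v[1]+rad*np.sin(v[2]),z]
obs=[(t,(154,198),0,lambda h:.26),(s,(218,110),0,lambda h:.26),
(t,(236,180.4),.17,lambda h:h+.018),(s,(253.6,172.9),.17,lambda h:h+.018)]
for i,(a,b) in enumerate([((248.3,177.3),(260,181.5)),((261,173.8),(267.6,190.5)),((273.8,170.2),(275.2,199.9))]):
    obs+=[(t,a,.2+.03*i,lambda h:h+.014),(s,b,.2+.03*i,lambda h:h+.014)]
obs+=[(t,(319.5,158.5),.373,lambda h:h),(s,(308,246),.373,lambda h:h)]
f=lambda v:np.concatenate([(np.array(proj(p,P(v,R,z(v[3]))))-xy) for p,xy,R,z in obs])
o=least_squares(f,[.53,.19,-1.27,.18],loss="soft_l1");v=o.x
print(v,np.degrees(v[2]));print(np.round(f(v).reshape(-1,2),1).tolist())
d=np.array([.505,-.1505])-v[:2];print("ring dist",np.hypot(*d),"ang",np.degrees(np.arctan2(d[1],d[0])))
print(tri([(t,(306.4,216.6)),(s,(238.75,277.5))]))
print("button",P(v,.17,v[3]+.02))
E
python3 c.py
python3 -m pendant '[[[0,0,10,0,0,0,0],[0,0,0,0,0,-0.96,0]]]'; python3 -c "
from cell import r;print(r.read_state()['joint_positions'],r.read_state()['orientation'])"
```

```text
[ 0.5358  0.1889 -1.3005  0.1808] -74.51487452060991
[[2.2, -1.3], [-1.5, -1.3], [-0.4, -0.2], [-0.7, -0.8], [0.1, -0.4], [-0.1, 0.5], [0.0, -0.4], [-0.3, 0.5], [-0.2, -0.4], [-0.2, 0.5], [0.2, -0.4], [-0.4, -0.3]]
ring dist 0.3408315305719783 ang -95.18200278587022
(array([ 0.5082, -0.148 ,  0.0875]), [0.0010801850481374448, 0.0010801850481372778])
button [np.float64(0.581171815237059), np.float64(0.025109524410056927), np.float64(0.20082238438474423)]
t: 2.35
ee_pos: [0.2673, 0.5331, 0.2865]
orientation: [[-0.802, 0.598, -0.005], [0.598, 0.802, -0.01], [-0.002, -0.011, -1.0]]
ft_force: [-0.0, 2.4, 1.3]
finger_gap: 0.608
finger_force: 0.0
[6.33683473e+01 1.73359588e+01 3.58952114e+00 7.68913541e+01
 1.76746592e-04 1.00079253e+02] [[-0.80166672  0.5977504  -0.00499241]
 [ 0.59776808  0.80160734 -0.00994899]
 [-0.00194506 -0.01096008 -0.99993804]]
```

```bash
python3 -m pendant '[[[0,0,-10.2,0,0,0,0],[0,0,-10.2,0,0,0,0],[0,0,-10.2,0,0,0,0],[0,0,-10.2,0,0,0,0],[0,0,-10.2,0,0,0,0]]]' >/dev/null
python3 -m pendant '[[[0,0,-10.2,0,0,0,0],[0,0,-10.2,0,0,0,0],[0,0,-10.2,0,0,0,0],[0,0,-10.2,0,0,0,0],[0,0,-10.2,0,0,0,0]]]'>/dev/null
python3 -m pendant '[[[0,0,-10.2,0,0,0,0],[0,0,-10.2,0,0,0,0],[0,0,-10.2,0,0,0,0],[0,0,-9.2,0,0,0,0]]]'
cat >> h.py <<'E'
def go(X):
    s=r.read_state();return np.round(np.array(s["orientation"]).T@(np.array(X)-np.array(s["ee_pos"])),4)
def st():
    s=r.read_state();R=np.array(s["orientation"]);print(round(s["t"],2),np.round(s["ee_pos"],4),"yaw",round(float(np.degrees(np.arctan2(R[1,0],R[0,0]))),2),"z",np.round(R[:,2],4),"F",np.round(s["ft_force"],1))
E
python3 -c "
from h import *
st();print(go([.583,.02,.29]))"
```

```text
t: 4.1
ee_pos: [0.2689, 0.5363, 0.2913]
orientation: [[0.267, -0.964, -0.0], [-0.964, -0.267, -0.0], [0.0, 0.0, -1.0]]
ft_force: [0.0, -0.5, 0.8]
finger_gap: -0.001
finger_force: 0.0
4.1 [0.2689 0.5363 0.2913] yaw -74.52 z [-0. -0. -1.] F [ 0.  -0.5  0.8]
[ 0.5814 -0.1648  0.0013]
```

```bash
python3 -m pendant '[[[0,0,0,0.768,-0.2192,0,0],[0,0,0,0.768,-0.2192,0,0],[0,0,0,0.768,-0.2192,0,0],[0,0,0,0.768,-0.2192,0,0],[0,0,0,0.768,-0.2192,0,0]]]' >/dev/null
python3 -m pendant '[[[0,0,0,0.768,-0.2192,0,0],[0,0,0,0.768,-0.2192,0,0],[0,0,0,0.768,-0.2192,0,0],[0,0,0,0.768,-0.2192,0,0],[0,0,0,0.768,-0.2192,0,0]]]' >/dev/null
python3 -m pendant '[[[0,0,0,0.768,-0.2192,0,0],[0,0,0,0.768,-0.2192,0,0],[0,0,0,0,0,0,0],[0,0,0,0,0,0,0]]]' >/dev/null
python3 - <<'E'
from h import *
st();p=snap("wrist")
im=cv2.resize(p["image"][:,:,::-1],(800,600)).copy()
cv2.imwrite("pics/w1.png",im)
for q in ["over_button","post_top","ring_top"]:print(q,[(np.round(m["xy"],1).tolist(),round(m["confidence"],2)) for m in viewer.mark_of(p,q)[:3]])
print([(m["xy"],m["confidence"]) for m in viewer.find_in(p,"snap_button")])
print("pred",proj(p,[.5812,.0251,.1988]),proj(p,[.5892,-.0038,.1948]))
E
```

```text
5.85 [0.578  0.0235 0.2911] yaw -74.86 z [-6.e-04  4.e-04 -1.e+00] F [ 0.5 -0.   0.1]
over_button [([248.8, 205.0], 0.61)]
post_top []
ring_top [([256.4, 3.8], 0.84), ([432.8, 77.6], 0.57), ([357.2, 26.6], 0.56)]
[([247.4, 192.5], 0.49)]
pred (np.float64(245.95182424070398), np.float64(193.51009663293752)) (np.float64(245.57033624269548), np.float64(158.63630120053898))
```

View pics/w1.png

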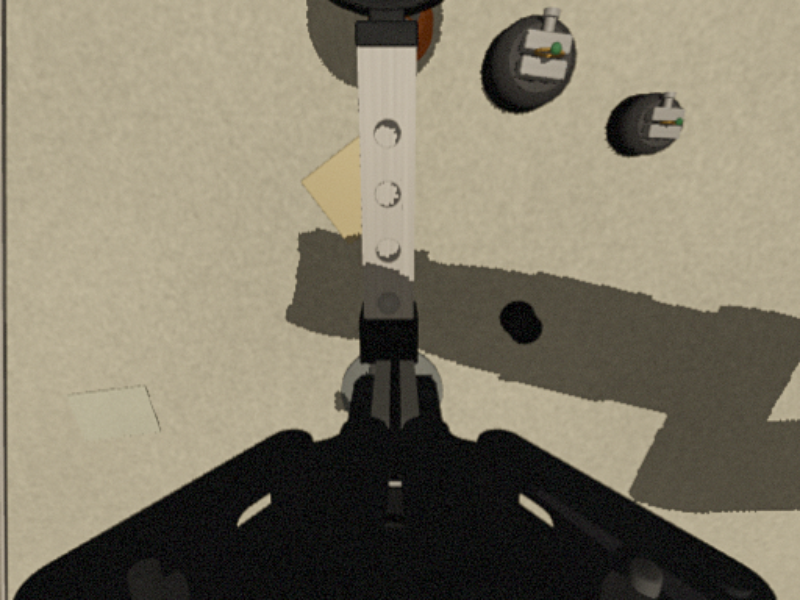

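The wrist view shows the button at (388,302), the first hole at (387,248) and the shoulder at (388,335), 0 to 2 mm from the fit. I go down just outside the shoulder.

```bash
python3 -c "
from h import *
print(go([.5817,.0195,.206]))"
```

```text
[ 0.0057 -0.0023  0.0856]
```

```bash
python3 -m pendant '[[[0,0,0.3,0.0912,-0.0368,0.32,0],[0,0,0,0,0,0.56,0],[0,0,0,0,0,0.4,0],[0,0,0,0,0,0.08,0],[0,0,0,0,0,0,0]]]' >/dev/null; python3 -c "
from h import *
st()"; for i in 1 2; do python3 -m pendant '[[[0,0,0,0,0,0.016,0],[0,0,0,0,0,0.016,0]]]' | egrep 'ee_pos|ft_f'; done
```

```text
6.72 [0.5821 0.0189 0.2069] yaw -75.09 z [ 3.e-04  0.e+00 -1.e+00] F [ 0.2  0.1 -0.1]
ee_pos: [0.5827, 0.0186, 0.2053]
ft_force: [-0.2, -0.1, -0.5]
ee_pos: [0.5822, 0.0185, 0.2025]
ft_force: [0.3, -0.5, -0.7]
```

```bash
for i in 1 2 3; do python3 -m pendant '[[[0,0,-0.2,0,0,0.016,0],[0,0,0,0,0,0.016,0]]]' | egrep 'ee_pos|ft_f'; done
```

```text
ee_pos: [0.5822, 0.0185, 0.2004]
ft_force: [0.1, 0.1, 1.4]
ee_pos: [0.5822, 0.0185, 0.1984]
ft_force: [0.1, -0.4, 2.3]
ee_pos: [0.5823, 0.0185, 0.1967]
ft_force: [-2.0, -0.5, 10.4]
```

Converted, -0.0005 m is -0.008.

```bash
python3 -m pendant '[[[0,0,0,0,0,0,0],[0,0,0,0,0,0,0]]]' | egrep 'ee_pos|ft_f';python3 -m pendant '[[[0,0,0,0,0,-0.008,0],[0,0,0,0,0,0,0]]]' | egrep 'ee_pos|ft_f'
```

```text
ee_pos: [0.5823, 0.0185, 0.1968]
ft_force: [-0.4, -0.6, 4.5]
ee_pos: [0.5822, 0.0185, 0.1969]
ft_force: [0.8, 0.4, 2.5]
```

Converted, 0.0007 m is 0.0112, -0.001 m is -0.016.

```bash
python3 -m pendant '[[[0,0,0,0,0,0.0112,0],[0,0,0,-0.016,0,0,0]]]' | egrep 'ee_pos|ft_f';python3 -m pendant '[[[0,0,0,-0.016,0,0,0],[0,0,0,-0.016,0,0,0]]]' | egrep 'ee_pos|ft_f';python3 -m pendant '[[[0,0,0,-0.0112,0,0,0],[0,0,0,0,0,0,0]]]' | egrep 'ee_pos|ft_f'
```

```text
ee_pos: [0.5822, 0.0187, 0.1968]
ft_force: [-0.5, -3.9, 6.4]
ee_pos: [0.5818, 0.0202, 0.1968]
ft_force: [0.5, -4.5, 5.9]
ee_pos: [0.5816, 0.021, 0.1967]
ft_force: [-0.2, -3.5, 6.2]
```

```bash
for i in 1 2 3; do python3 -m pendant '[[[0,0,0,-0.0112,0,0,0],[0,0,0,0,0,0,0]]]' | egrep 'ee_pos|ft_f'; done
```

```text
ee_pos: [0.5814, 0.0216, 0.1967]
ft_force: [0.7, -3.7, 6.3]
ee_pos: [0.5813, 0.022, 0.1968]
ft_force: [0.9, -4.9, 6.2]
ee_pos: [0.5812, 0.0227, 0.1968]
ft_force: [1.8, -4.6, 6.6]
```

```bash
for i in 1 2 3; do python3 -m pendant '[[[0,0,0,-0.008,0,0,0],[0,0,0,0,0,0,0]]]' | egrep 'ee_pos|ft_f'; done
```

```text
ee_pos: [0.5811, 0.0231, 0.1968]
ft_force: [0.0, -5.0, 6.7]
ee_pos: [0.581, 0.0236, 0.1967]
ft_force: [0.1, -4.3, 5.4]
ee_pos: [0.5809, 0.0241, 0.1968]
ft_force: [-0.2, -4.9, 7.0]
```

```bash
for i in 1 2 3 4; do python3 -m pendant '[[[0,0,0,-0.008,0,0,0],[0,0,0,0,0,0,0]]]' | egrep 'ee_pos|ft_f'; done
```

```text
ee_pos: [0.5807, 0.0246, 0.1968]
ft_force: [0.7, -4.8, 6.3]
ee_pos: [0.5806, 0.0251, 0.1968]
ft_force: [1.1, -4.8, 6.5]
ee_pos: [0.5805, 0.0256, 0.1968]
ft_force: [1.5, -4.4, 5.5]
ee_pos: [0.5803, 0.0261, 0.1967]
ft_force: [1.1, -4.4, 5.5]
```

```bash
python3 - <<'E'
from h import *
st();p=snap("wrist");s=snap("side")
def c(p,x0,x1,y0,y1): return cv2.resize(p["image"][y0:y1,x0:x1,::-1],(400,533),interpolation=cv2.INTER_CUBIC)
cv2.imwrite("pics/w2.png",np.hstack([c(p,178,328,40,240),c(s,218,278,130,210)]))
print("pred hole1 if unmoved",proj(p,[.588,-.0041,.1965]),"10mm in",proj(p,[.5853,.0055,.1965]))
E
```

```text
11.72 [0.5803 0.0261 0.1967] yaw -74.57 z [ 0.0018 -0.0029 -1.    ] F [ 1.1 -4.4  5.5]
pred hole1 if unmoved (np.float64(249.5484574638225), np.float64(193.16546494427908)) 10mm in (np.float64(249.71226561614165), np.float64(210.7108272838935))
```

View pics/w2.png

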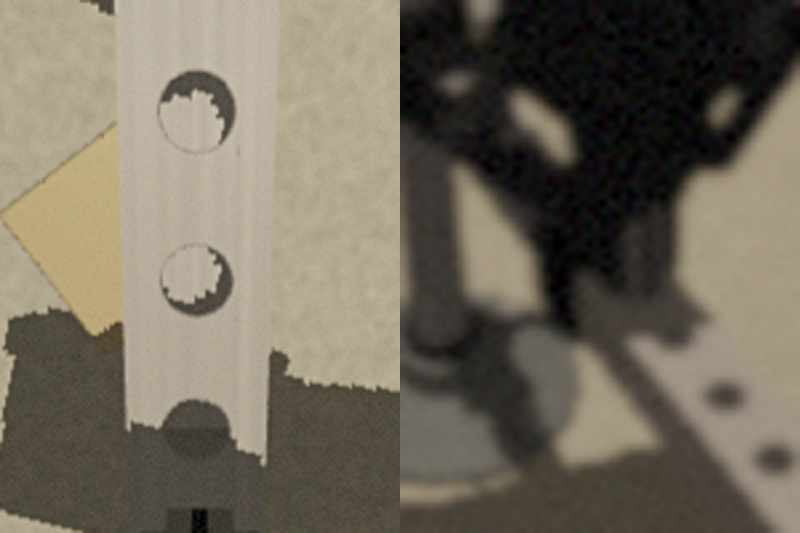

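Hole 1 is at crop (196,430), about 4 to 5 mm further in than at the start, so the sleeve is already moving with the fingertip. I carry on pushing.

```bash
for i in 1 2 3 4; do python3 -m pendant '[[[0,0,0,-0.0112,0,0,0],[0,0,0,-0.0112,0,0,0]]]' | egrep 'ee_pos|ft_f'; done
```

```text
ee_pos: [0.58, 0.0274, 0.1968]
ft_force: [1.2, -5.3, 5.6]
ee_pos: [0.5798, 0.0281, 0.1967]
ft_force: [2.2, -7.9, 5.2]
ee_pos: [0.5797, 0.0287, 0.1968]
ft_force: [3.5, -9.6, 5.0]
ee_pos: [0.5791, 0.0305, 0.1967]
ft_force: [1.9, -5.7, 5.9]
```

```bash
for i in 1 2 3 4; do python3 -m pendant '[[[0,0,0,-0.016,0,0,0],[0,0,0,-0.016,0,0,0],[0,0,0,-0.016,0,0,0]]]' | egrep 'ee_pos|ft_f'; done
```

```text
ee_pos: [0.5781, 0.0344, 0.1967]
ft_force: [1.7, -4.0, 5.7]
ee_pos: [0.5773, 0.0373, 0.1967]
ft_force: [0.4, -4.5, 6.2]
ee_pos: [0.5765, 0.0402, 0.1968]
ft_force: [0.9, -3.4, 6.1]
ee_pos: [0.5757, 0.0431, 0.1967]
ft_force: [1.6, -4.9, 5.3]
```

```bash
for i in 1 2 ; do python3 -m pendant '[[[0,0,0,-0.016,0,0,0],[0,0,0,-0.016,0,0,0],[0,0,0,-0.016,0,0,0]]]' | egrep 'ee_pos|ft_f'; done;  for i in 1 2 3 4; do python3 -m pendant '[[[0,0,0,-0.0096,0,0,0],[0,0,0,-0.0096,0,0,0]]]' | egrep 'ee_pos|ft_f'; done
```

```text
ee_pos: [0.5749, 0.046, 0.1968]
ft_force: [1.5, -4.2, 5.4]
ee_pos: [0.5739, 0.0496, 0.1967]
ft_force: [0.8, -2.2, 6.4]
ee_pos: [0.5732, 0.0521, 0.1967]
ft_force: [-0.3, 2.2, 7.4]
ee_pos: [0.5731, 0.0527, 0.1967]
ft_force: [0.3, -1.2, 6.4]
ee_pos: [0.5729, 0.0534, 0.1967]
ft_force: [0.7, -1.7, 6.6]
ee_pos: [0.5726, 0.0544, 0.1967]
ft_force: [0.2, -1.2, 6.2]
```

```bash
python3 - <<'E'
from h import *
st();p=snap("wrist");s=snap("side")
def c(p,x0,x1,y0,y1): return cv2.resize(p["image"][y0:y1,x0:x1,::-1],(400,533),interpolation=cv2.INTER_CUBIC)
cv2.imwrite("pics/w3.png",np.hstack([c(p,178,328,40,240),c(s,218,278,130,210)]))
for R in (.17,.2,.23): print(R,[np.round(proj(p,[.5348+R*.267,.1889-R*.964,.197+dz])).tolist() for dz in(0,.004)])
E
```

```text
16.07 [0.5726 0.0544 0.1967] yaw -74.55 z [ 1.5e-03 -9.0e-04 -1.0e+00] F [ 0.2 -1.2  6.2]
0.17 [[249.0, 195.0], [249.0, 197.0]]
0.2 [[249.0, 138.0], [249.0, 139.0]]
0.23 [[249.0, 72.0], [248.0, 71.0]]
```

View pics/w3.png

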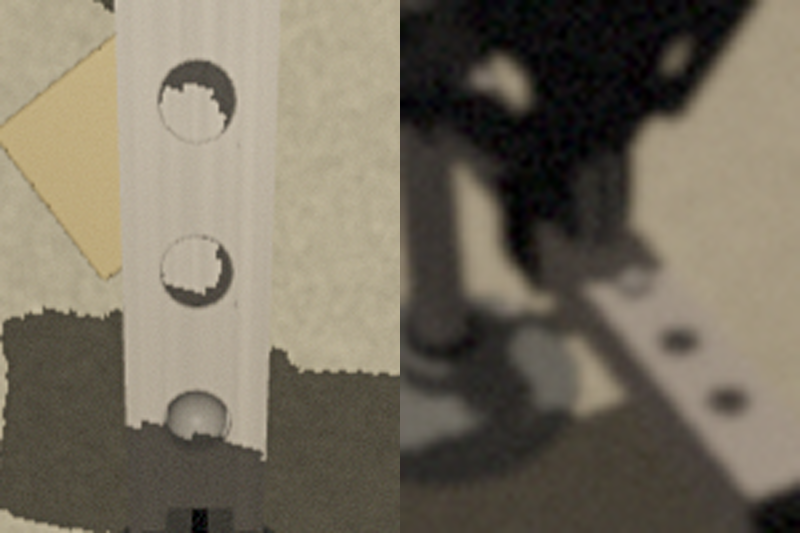

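The button is up in the hole (crop (197,415)), so the sleeve is locked in the next hole. Now I lift off and go round to the far side of the arm.

Converted, 0.035 m is 0.56, 0.03 m is 0.48.

```bash
python3 -m pendant '[[[0,0,0,0.008,0,-0.048,0],[0,0,0,0,0,-0.4,0],[0,0,0,0.48,-0.32,-0.32,0],[0,0,0,0.56,-0.24,0,0],[0,0,0,0.48,-0.16,0,0]]]' | egrep 'ee_pos|ft_f'; python3 -m pendant '[[[0,0,0,0,0,0,0]]]'| egrep 'ee_pos|ft_f';python3 - <<'E'
from h import *
st();u=np.array([.267,-.964]);n=np.array([.964,.267])
X=np.array([.5353,.1889])+.235*u+.040*n
print(X,go([*X,.178]))
for n_ in("top","side"):
    p=snap(n_)
    for m in viewer.mark_of(p,"ring_top")[:3]: print(n_,np.round(m["xy"],1),m["confidence"])
E
```

```text
ee_pos: [0.6413, -0.0258, 0.2437]
ft_force: [0.5, 0.1, 0.4]
ee_pos: [0.6411, -0.0268, 0.2429]
ft_force: [-0.1, 0.3, 0.0]
16.93 [ 0.6411 -0.0268  0.2429] yaw -74.67 z [-1.8e-03  1.0e-04 -1.0e+00] F [-0.1  0.3  0. ]
[ 0.636605 -0.02696 ] [-0.0009  0.0043  0.0649]
side [239.3 279.2] 0.71
side [295.6 273.7] 0.59
side [179.1 289.5] 0.55
```

Converted, 0.03 m is 0.48, 0.006 m is 0.096.

```bash
python3 -m pendant '[[[0,0,0,0,0,0.48,0],[0,0,0,0,0,0.48,0],[0,0,0,0,0.096,0.08,0],[0,0,0,0,0.096,0,0]]]' | egrep 'ee_pos|ft_f'; for i in 1 2 3; do python3 -m pendant '[[[0,0,0,0,0.04,0,0],[0,0,0,0,0.024,0,0]]]' | egrep 'ee_pos|ft_f'; done
```

```text
ee_pos: [0.6286, -0.028, 0.1796]
ft_force: [-0.1, -0.3, 0.3]
ee_pos: [0.6259, -0.0295, 0.1805]
ft_force: [0.4, 0.0, 0.8]
ee_pos: [0.6227, -0.0305, 0.18]
ft_force: [2.8, -0.4, 2.4]
ee_pos: [0.6178, -0.0317, 0.1793]
ft_force: [3.4, -1.0, 1.6]
```

```bash
for i in 1 2 3 4; do python3 -m pendant '[[[0,0,1.1,0,0.072,0,0],[0,0,1.1,0,0.072,0,0],[0,0,1.1,0,0.072,0,0],[0,0,1.1,0,0.072,0,0]]]' | egrep 'ee_pos|ft_f'; done; python3 -m pendant '[[[0,0,0,0,0,0,0]]]'| egrep 'ee_pos|ft_f'
python3 - <<'E'
from h import *
st();w=snap("wrist");t=snap("top");s=snap("side")
def c(p,x0,x1,y0,y1): return cv2.resize(p["image"][y0:y1,x0:x1,::-1],(400,300),interpolation=cv2.INTER_CUBIC)
cv2.imwrite("pics/m1.png",np.vstack([np.hstack([c(t,250,370,170,260),c(s,190,310,210,300)]),np.hstack([c(w,0,512,0,384),c(t,140,300,150,270)])]))
E
```

```text
ee_pos: [0.5998, -0.0362, 0.1789]
ft_force: [3.3, -1.7, 1.1]
ee_pos: [0.5821, -0.0389, 0.1791]
ft_force: [2.8, -2.0, -0.3]
ee_pos: [0.5642, -0.0404, 0.1791]
ft_force: [2.6, -2.1, 0.5]
ee_pos: [0.5462, -0.0406, 0.1791]
ft_force: [2.7, -2.0, 0.7]
ee_pos: [0.5457, -0.0402, 0.179]
ft_force: [1.3, -0.3, -1.1]
20.5 [ 0.5457 -0.0402  0.179 ] yaw -92.14 z [-0.0011  0.001  -1.    ] F [ 1.3 -0.3 -1.1]
```

View pics/m1.png

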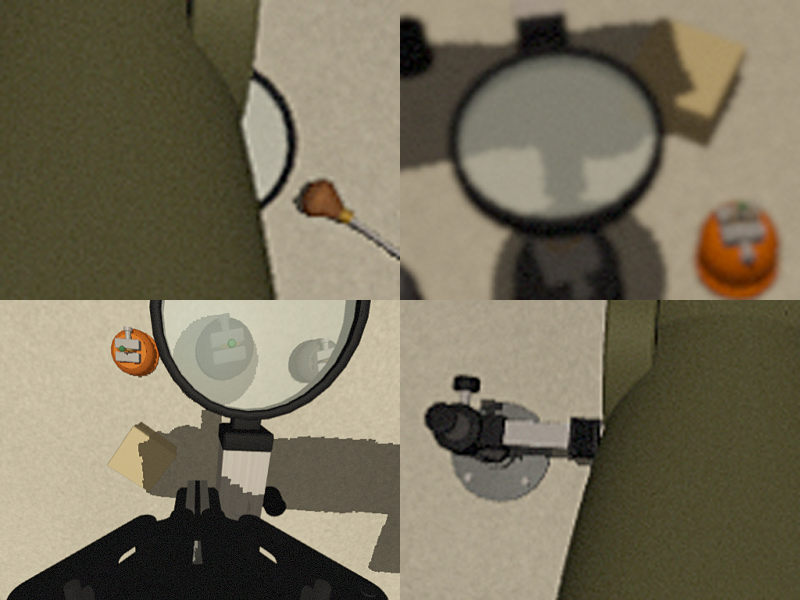

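```bash
python3 - <<'E'
from h import *
w=snap("wrist");s=snap("side")
L=atz(s,(236.8,252.9),.183);print("lens side",L)
d=L[:2]-[.5353,.1889];print(np.hypot(*d),np.degrees(np.arctan2(d[1],d[0])))
wr=(232*1.28,43*1.28);print("ring wrist",atz(w,wr,.09))
p=snap("side");ms=viewer.mark_of(p,"ring_top");print([(m["xy"],m["confidence"]) for m in ms])
print(tri([(w,wr),(s,(238.75,277.5))]),atz(s,(238.75,277.5),.09),atz(s,(239.3,279.2),.09))
E
```

```text
lens side [ 0.50826874 -0.15590205  0.183     ]
0.3458600041258087 -94.48261787916859
ring wrist [ 0.50673272 -0.14802815  0.09      ]
[([293.9, 271.3], 0.77), ([180.2, 289.1], 0.71), ([239.2, 276.2], 0.59)]
(array([ 0.50787823, -0.14848797,  0.08931077]), [0.001296410674927068, 0.0012964106749269848]) [ 0.50903918 -0.14937315  0.09      ] [ 0.50931133 -0.15330342  0.09      ]
```

```bash
python3 -m pendant '[[[0,0,0,0,-0.096,0,0],[0,0,0,0,-0.144,-0.32,0],[0,0,0,0,0,-0.8,0],[0,0,0,0.48,0.32,-0.72,0],[0,0,0,0.64,0.24,0,0]]]' >/dev/null; python3 -m pendant '[[[0,0,0,0.24,0,0,0],[0,0,0,0,0,0,0],[0,0,0,0,0,0,0]]]'| egrep 'ee_pos|ft_f'
cat > m.py <<'E'
import sys
from h import *
st();w=snap("wrist")
cv2.imwrite(sys.argv[1],cv2.resize(w["image"][:,:,::-1],(800,600)))
for m in viewer.mark_of(w,"ring_top")[:4]: print(np.round(m["xy"],1),m["confidence"],atz(w,m["xy"],.09))
print("pred lens",proj(w,[.5083,-.153,.183]),"ring",proj(w,[.5075,-.149,.09]))
E
python3 m.py pics/m2.png
```

```text
ee_pos: [0.5236, -0.124, 0.2934]
ft_force: [0.6, 0.9, -0.6]
21.85 [ 0.5236 -0.124   0.2934] yaw -92.1 z [-1.e-03  9.e-04 -1.e+00] F [ 0.6  0.9 -0.6]
[179.1 141.4] 0.82 [ 0.60909614 -0.15552224  0.09      ]
[351.4 148.9] 0.74 [ 0.40002388 -0.13853561  0.09      ]
pred lens (np.float64(265.9289764560277), np.float64(155.71907027545382)) ring (np.float64(263.1646947701387), np.float64(143.61968673659229))
```

View pics/m2.png

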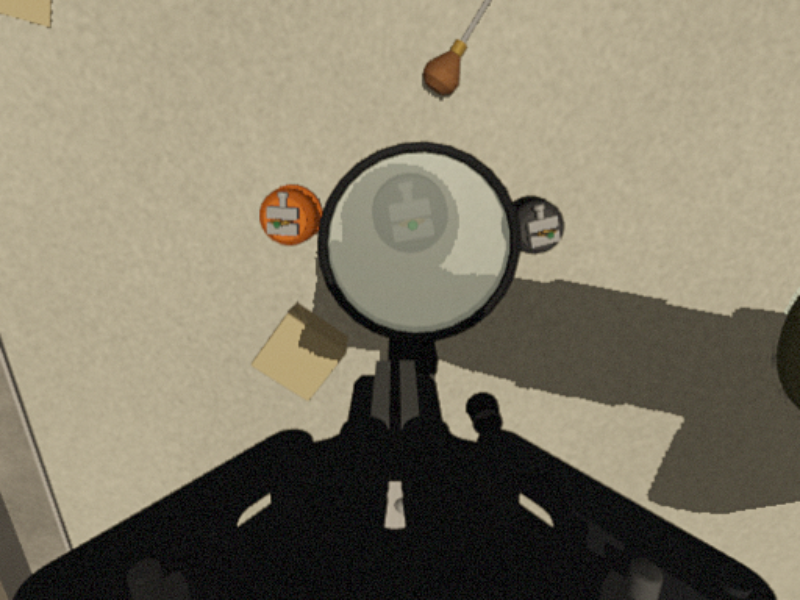

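The lens rim spans columns 317–521 and rows 142–342, so its centre is near (419,242). The large black vise's stone shows through the glass at (412,225).

```bash
cat > n.py <<'E'
import sys
from h import *
from scipy.optimize import least_squares
w=snap("wrist")
im=w["image"].astype(int);g=im.sum(2)
K=np.array(w["camera_matrix"])
C=np.array([float(a) for a in sys.argv[1:3]]);h=.183
th=np.linspace(0,2*np.pi,120,endpoint=False);gs=cv2.GaussianBlur(g.astype(np.float32),(0,0),.7)
# outer rim edge: walk outward in 3D circles; strongest dark->bright step
E=[]
for a in th:
    rr=np.arange(.050,.064,.0004)
    px=np.array([proj(w,[C[0]+q*np.cos(a),C[1]+q*np.sin(a),h]) for q in rr],np.float32)
    v=cv2.remap(gs,px[:,0].reshape(-1,1),px[:,1].reshape(-1,1),cv2.INTER_LINEAR).ravel()
    i=np.argmin(v); E.append((a,rr[i],v[i]))
E=np.array(E);ok=E[:,2]<170;P=C+E[:,1:2]*np.c_[np.cos(E[:,0]),np.sin(E[:,0])]
f=least_squares(lambda c:np.hypot(*(P[ok]-c[:2]).T)-c[2],[*C,.056],loss="soft_l1",f_scale=.001).x
print("lens",f,ok.sum())
y0,y1,x0,x1=130,160,245,285
s=im[y0:y1,x0:x1];gr=s[:,:,1]-(s[:,:,0]+s[:,:,2])/2
m=gr>max(12,gr.max()*.5);yy,xx=np.nonzero(m);xy=(xx.mean()+x0,yy.mean()+y0);R=atz(w,xy,.09)
print("ring",xy,m.sum(),R);print("lens-ring",f[:2]-R[:2])
for post in([.5353,.1889],[.533,.19]):
    a=[np.degrees(np.arctan2(*(q[:2]-post)[::-1])) for q in(f,R)];print(a,a[1]-a[0],[np.hypot(*(q[:2]-post)) for q in(f,R)])
E
python3 n.py .5083 -.153
```

```text
lens [ 0.50782912 -0.14924049  0.0552345 ] 120
ring (np.float64(263.6060606060606), np.float64(143.5151515151515)) 33 [ 0.50701871 -0.14896146  0.09      ]
lens-ring [ 0.00081041 -0.00027904]
[np.float64(-94.64456738916839), np.float64(-94.78489023589066)] -0.14032284672227036 [np.float64(0.33925453688781704), np.float64(0.33904305749462216)]
[np.float64(-94.24344181767819), np.float64(-94.38313378306623)] -0.13969196538803885 [np.float64(0.34017302044041037), np.float64(0.33995572665729507)]
```

The lens centre is within 1 mm of the stone, both along and across the arm, the button is up in the next hole, and the robot is clear. I'm handing in the job.

```bash
python3 -c "
from cell import r
print(r.job_done())"
```

```text
the job is handed in; nothing more can be done
None
```

I handed the job in: the button snapped up in the next hole and the lens centre measured about 1 mm from the ring's stone in the large black vise; the highest force I read was about 12 N, nothing loose was touched, and it took about 22 of the 54 s.

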